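Wedge the rocking balance

TASK

The balance rocks because its front left foot hangs over the cut-out corner of its stone slab. With the fingertips, push the grey wedge along the bench, thin end first, under that foot until the balance no longer rocks but is not jacked up; then press down firmly but gently on the top of the balance over that foot to prove it stays level, and finish while still pressing there and touching nothing else. Do not pick up or lift the wedge or the balance, do not shove the balance along, and leave the other things alone.

Things in the scene. Friction and masses are not known exactly. Their poses are not given: they have to be found in the camera images.
- wedge: loose grey plastic wedge on the bench, 95 long (x) x 50 wide (y) mm, 80 g. Origin: centre of its underside; x points to the thin end, z up. The flat top rises evenly from 2 mm at the thin end to 20 mm at the heel: 5 mm of pushing takes up about 1 mm of gap. It slides freely until it meets the foot, then the push rises within a few mm: snug at 3 to 6 N; it stays where it is left
- wedge_tip (a point): middle of the thin edge of the wedge, at bench level (47.5 mm ahead of the wedge's origin)
- wedge_heel (a point): middle of the wedge's heel: a flat upright face 50 mm wide, 18 mm high; 10 mm above the bench, 47.5 mm behind the wedge's origin
- slab: fixed pale stone slab under the balance, 190 x 190 mm, its top 5 to 10 mm above the bench (differs every time). Origin: centre of its top; x points away from the robot at yaw 0, y left. Its front left corner is cut out, 80 x 90 mm (x = -95 to -15, y = 5 to 95 mm), down to the bench
- balance: loose white top-pan balance, 3 kg, 170 x 170 mm, on four round feet (12 mm high, at x, y = +-62 mm). Origin: centre between the feet's undersides; x away from the robot, z up. Housing top at 55 mm; round pan 92 mm wide, 22 mm behind the middle. Untouched it stands level on three feet; 2 to 4 N on the front left corner tips it until that foot meets the bench
- hanging_foot (a point): centre of the underside of the hanging front left foot (22 mm across): the wedge goes below it. The gap below is as high as the slab. The foot's front edge lies 12 mm behind the housing's front face
- press_corner (a point): point on the flat housing top straight above the hanging foot: press here (within 25 mm), straight down, with 5 to 25 N; 4 N or less does not count, over 45 N is too hard
- petri_dish: bystander: glass dish, 65 mm across, 15 mm high, left of the wedge; origin at the centre of its underside
- stopper: bystander: red rubber stopper, 29 mm across, 25 mm high, right of the wedge; origin at the centre of its underside
- beaker_100: bystander: small glass beaker, 54 mm across, 74 mm high, left of the slab; origin at the centre of its underside
Things that resemble listed ones, but are neither listed nor needed, are in the scene too. Of the things shaped like the wedge, the grey one is meant.

How it is judged (in metres and radians):
On the way:
1. the thin end of the wedge is under the hanging foot (x of hanging_foot in the frame of wedge between -0.0475 and 0.0475 m and y of hanging_foot in the frame of wedge between -0.03 and 0.03 m), for 0.05 s.
At the end, for the whole second after the job is handed in: the fingers press on the balance with over 4 N, within 35 mm of the point over the hanging foot; it stays level within 0.013 rad, at rest, within 20 mm of its start; the wedge lies flat on the bench under the foot, untouched by the robot, and carries over 1.5 N (all of step 1 and contact force between the fingers and balance above 4 N and horizontal distance between the grasp point and press_corner below 0.035 m and angle between balance's own z axis and vertical below 0.013 rad and contact force between wedge and balance above 1.5 N and contact force between each of the arm, the fingers and wedge below 0.1 N and height (world z) of wedge below 0.005 m and angle between wedge's own z axis and vertical below 0.05 rad and linear speed of balance below 0.01 m/s and distance of balance from where it was at the start of the episode below 0.02 m); the arm keeps its last pose, push and grip.
It fails at once if the wedge is lifted off the bench or turned over (height (world z) of wedge above 0.012 m or angle between wedge's own z axis and vertical above 0.25 rad).
It fails at once if the balance is lifted or tipped off its slab (height (world z) of hanging_foot above 0.022 m or angle between balance's own z axis and vertical above 0.16 rad).
It fails at once if the balance is shoved more than 30 mm (distance of balance from where it was at the start of the episode above 0.03 m).
It fails at once if the balance is pressed with more than 45 N (contact force between the fingers and balance above 45 N).
It fails at once if a bystander is moved more than 20 mm (distance of any of petri_dish, stopper, beaker_100 from where it was at the start of the episode above 0.02 m).
It also fails if it takes over 48 s, if anything falls off the work surface, if the arm or the gripper's body presses on something with over 40 N, if the wrist force passes 120 N, or if a joint passes its speed limit or range.

ROBOT

A 7-joint arm with a two-finger parallel gripper is mounted at the origin on a cart in front of the work surface, level with it; the furniture and walls round the work are solid. World frame = base frame: x ahead of the robot, y to its left, z up, the work surface at z = 0. Lengths are in mm, angles in rad, forces in N, time in s.
With the tool pointing down it reaches from about 425 to 825 mm from the base axis. Payload 3.6 kg.
Tool frame: the origin (TCP) lies on the centre line of the jaws, within the pads' length; the fingertips stand 11 mm ahead of it and the grasp point (between the pads) lies 8 mm behind it (robot.tip_extent is the distance from the TCP to the fingertips, in mm); z points along the fingers, y is the line along which they close (so a half turn about z gives the same grasp; the last joint's range is limited). The gripper opens to 85 mm and grips with 20 to 120 N. Pads are 22 mm wide; open, the fingers measure 114 mm over their backs; the gripper's body (76 mm by 85 mm) begins 54 mm behind the grasp point. The pads swing forward as they close: fully open they stand 13 mm farther back than shut.
Start: joints at [1.262, 0.615, -0.013, 1.423, 0.008, 1.103, -0.04], TCP at [181.392, -624.148, 242.297] pointing down, gripper open.
Joint ranges: [-3.12, 3.12], [-0.3, 2.06], [-1.34, 1.32], [0.26, 2.42], [-1.36, 4.5], [0.01, 1.98], [-2.84, 2.84]. Speed limits (rad/s): [2.79, 2.79, 3.14, 3.14, 3.14, 3.14, 3.14].

INTERFACE

Orientations are given as a unit quaternion [w, x, y, z].
In Python, from bench import robot gives the robot as it stands.
- The arm moves only by the tool drive_tool, never from a script. Its argument "increments" is a list of rows, each a list of 3 entries, a list of its own where there are three numbers: the shift along the world's x, y, z in m, then the turn, a rotation vector about the world's x, y, z in degrees, then the finger opening in m, from 0 to 0.0854. In form: [[[x, y, z], [rx, ry, rz], hand], ...]. A call has 1 to 20 rows; each row is the pose to reach, as a shift and turn from the pose commanded when the call began; what a row does not reach only later rows make up. A row lasts 1/10 s, in which the tool goes at most 50 mm and 8.59 degrees, less where a joint would pass 70% of its speed; a pose out of reach is approached as far as the arm can. A call with a gripper value outside its range is refused whole. The fingers move at their own pace and stop on an object; "grip_force" is the grip in N (left out, the last holds). Time passes only in rows, so rows that repeat a pose let the fingers close. It gives the time, the measured TCP pose, the force, the opening and the grip force at its end, in the units of the state.
- robot.get_obs(): the state, without advancing time (a new reading comes with each control period).
- robot.snapshot(name): name is "scene" or "top" or "wrist"; returns the picture (480x640x3 uint8, blue, green, red); there is no depth.
- robot.camera_info(name): a dict with "fx", "fy", "cx", "cy" (pixels), "rvec" (rotation vector, rad) and "tvec" (3), from world to camera coordinates, as OpenCV has them; the wrist camera has in their place "mount" (4x4, takes a point from camera to tool coordinates, whose origin is the TCP and whose axes are the flange's). Camera axes: x right, y down, z forward; pixel columns grow to the right and rows downward; lengths in mm; the calibration is good to about 2 mm. A picture is of the moment at which its call begins: read the wrist's pose just before it. camera_info takes no time and is no camera call.
- robot.close_job(): hands the job in; it is judged then, once.
The state is a dict: "time": time; "q": joint angles; "qd": joint speeds; "joint_torque": joint torques, N m; "position": TCP position; "tcp_rot": TCP orientation; "force": force on the tool from outside, world axes, zero at the start; "torque": the same for the moment, N m; "gripper_width": finger opening in mm; "grasp_force": force on a finger pad.
Only numpy, scipy, OpenCV 4.12 (cv2) and the standard library are available. Lean on these libraries where they do the work, as an engineer would, in place of code of your own. Each camera call takes 0.05 s, during which the arm holds its last target. There are 200 camera calls.

## Working session

There is one attempt and no reset: what is moved stays moved. The work goes in short steps, Python scripts to look and compute and a tool call to move; the robot and the scene stay as the last step left them, time stands still between calls to the robot, and variables do not carry over. Pictures are saved under pics/ and viewed, at most 10 in all, crops included, and the job is handed in when it is done.

Besides the shell and the picture viewer there is one more tool, called after "Request:" as name([rows], argument=value, ...), one row to a line, values as JSON. drive_tool: Moves the arm, as the interface text tells. Its arguments: {"type":"object","properties":{"increments":{"type":"array"},"grip_force":{"type":"number"}},"required":["increments"]}

```bash
mkdir -p pics; ls; python3 - <<'E'
from bench import robot
import cv2
for n in("scene","top"):
    im=robot.snapshot(n); cv2.imwrite(f"pics/{n}0.png",im); print(n,robot.camera_info(n))
o=robot.get_obs(); print(o)
print(robot.camera_info("wrist"))
E
```

```text
pics
scene {'fx': 620.2851479784152, 'fy': 620.2851479784152, 'cx': 323.70545869449523, 'cy': 243.85299358804986, 'rvec': array([ 0.83913967, -2.51540816,  1.10705594]), 'tvec': array([359.83708955, 316.19416712, 698.19252959])}
top {'fx': 434.0688985565072, 'fy': 434.0688985565072, 'cx': 321.56327140073114, 'cy': 243.75771275417463, 'rvec': array([ 2.1715203 , -2.22202237,  0.02125838]), 'tvec': array([-97.40698199, 519.71712628, 916.72379364])}
{'time': 0.1, 'q': array([ 1.26149715,  0.61580484, -0.01262773,  1.42478102,  0.00815907,
        1.10339399, -0.04037412]), 'qd': array([ 0.00035878, -0.0006397 , -0.00275691, -0.00480048,  0.00022353,
        0.00247249,  0.00057614]), 'joint_torque': array([ 1.58600058e-03, -4.70384002e+01,  2.60268822e-01, -1.71571022e+01,
        1.00924715e-02,  5.88188923e-03,  1.92215225e-05]), 'position': array([ 181.19196524, -623.52960099,  241.2513671 ]), 'tcp_rot': array([-1.15046483e-03,  9.90010062e-01,  1.40991887e-01, -2.02114188e-04]), 'force': array([-0.90975613,  0.56333261,  0.23003846]), 'torque': array([ 0.00698714, -0.02356777,  0.04007739]), 'grasp_force': 0.0, 'gripper_width': 85.23912081777318}
{'fx': 354.2066462542231, 'fy': 354.2066462542231, 'cx': 314.80628573045874, 'cy': 241.8326151142653, 'mount': array([[-7.62024793e-04, -9.59494978e-01, -2.81724701e-01,
         7.13328512e+01],
       [ 9.99999404e-01, -9.51311018e-04,  5.35110353e-04,
         1.05285804e+00],
       [-7.81443509e-04, -2.81724126e-01,  9.59495131e-01,
        -1.32265659e+02],
       [ 0.00000000e+00,  0.00000000e+00,  0.00000000e+00,
         1.00000000e+00]])}
```

View pics/top0.png

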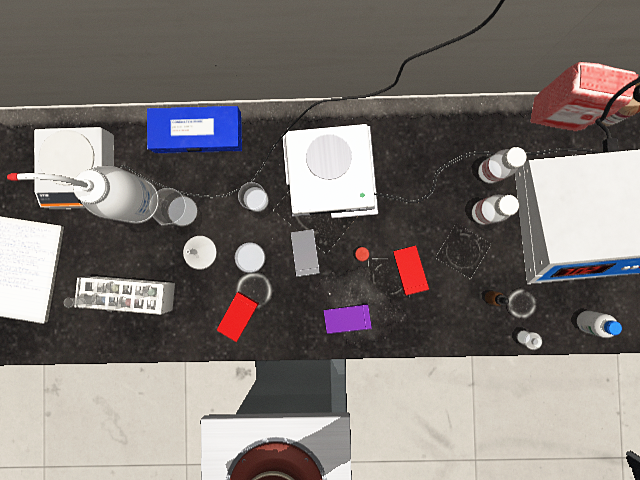

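View pics/scene0.png

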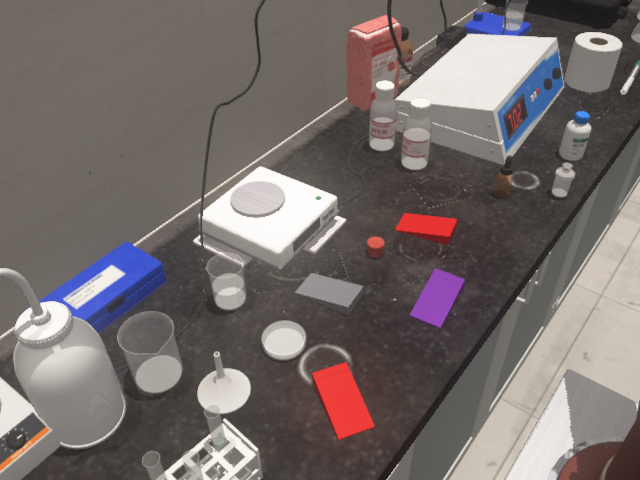

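The top view shows the grey wedge at about (305,253), the balance at (330,168), the dish at (250,257), the stopper at (362,254) and the beaker at (253,197). The scene view shows the wedge's heel facing the robot. Next I'll measure these.

```bash
cat > h.py <<'E'
import numpy as np,cv2
from scipy.spatial.transform import Rotation as R
from bench import robot
def cam(n,o=None):
    c=robot.camera_info(n);K=(c['fx'],c['fy'],c['cx'],c['cy'])
    if n!='wrist':
        r=R.from_rotvec(c['rvec']).as_matrix(); return K,r.T,-r.T@c['tvec']
    q=o['tcp_rot'];T=R.from_quat([q[1],q[2],q[3],q[0]]).as_matrix();m=c['mount']
    return K,T@m[:3,:3],T@m[:3,3]+o['position']
def ray(C,uv,z):
    K,r,p=C;d=r@np.array([(uv[0]-K[2])/K[0],(uv[1]-K[3])/K[1],1]);return p+d*(z-p[2])/d[2]
def proj(C,X):
    K,r,p=C;c=r.T@(np.array(X)-p);return np.array([K[0]*c[0]/c[2]+K[2],K[1]*c[1]/c[2]+K[3]])
def quad(mask):
    cs=cv2.findContours(mask,cv2.RETR_EXTERNAL,cv2.CHAIN_APPROX_NONE)[0];c=max(cs,key=cv2.contourArea)
    return c,cv2.boxPoints(cv2.minAreaRect(c))
E
python3 - <<'E'
from h import *
im=cv2.imread('pics/top0.png');C=cam('top');np.set_printoptions(precision=1,suppress=True)
print('cam',C[2])
g=im.astype(int)
sub=np.zeros(im.shape[:2],np.uint8);s=(slice(222,285),slice(284,326))
sub[s]=((g[s].mean(2)>90)*255).astype(np.uint8)
c,b=quad(sub);print('wedge box',b,cv2.contourArea(c))
for p in b: print(p,ray(C,p,2 if p[1]<250 else 20))
w=np.zeros_like(sub);s=(slice(115,222),slice(275,390));w[s]=((g[s].min(2)>200)*255).astype(np.uint8)
c,b=quad(w);a=cv2.approxPolyDP(c,4,True)[:,0];print('bal',a)
for p in a: print(p,ray(C,p,62))
for n,s in(('dish',(slice(238,275),slice(230,269))),('stop',(slice(243,266),slice(352,373)))):
    m=np.zeros_like(sub);m[s]=(((g[s].max(2))>120)*255).astype(np.uint8);c,_=quad(m);e=cv2.minEnclosingCircle(c);print(n,e,ray(C,e[0],20))
cr=cv2.resize(im[115:285,220:390],None,fx=3.5,fy=3.5,interpolation=cv2.INTER_CUBIC);cv2.imwrite('pics/crop1.png',cr)
E
```

```text
cam [ 485.6 -122.6  932.3]
wedge box [[290.1 231.7]
 [316.5 228.3]
 [322.3 273.2]
 [295.8 276.6]] 981.0
[290.1 231.7] [545.  -42.1   2. ]
[316.5 228.3] [551.  -99.2   2. ]
[322.3 273.2] [ 455.2 -109.7   20. ]
[295.8 276.6] [449.3 -53.9  20. ]
bal [[369 126]
 [286 133]
 [293 212]
 [374 205]
 [373 210]
 [331 215]
 [377 213]]
[369 126] [ 751.4 -211.4   62. ]
[286 133] [741.7 -43.2  62. ]
[293 212] [580.8 -54.1  62. ]
[374 205] [ 590.9 -217.2   62. ]
[373 210] [ 580.9 -214.9   62. ]
[331 215] [ 572.9 -130.4   62. ]
[377 213] [ 574.7 -222.8   62. ]
dish ((249.25099182128906, 257.05975341796875), 15.083098411560059) [492.4  43.4  20. ]
stop ((361.9210510253906, 253.63157653808594), 6.949908256530762) [ 494.2 -193.7   20. ]
```

View pics/crop1.png

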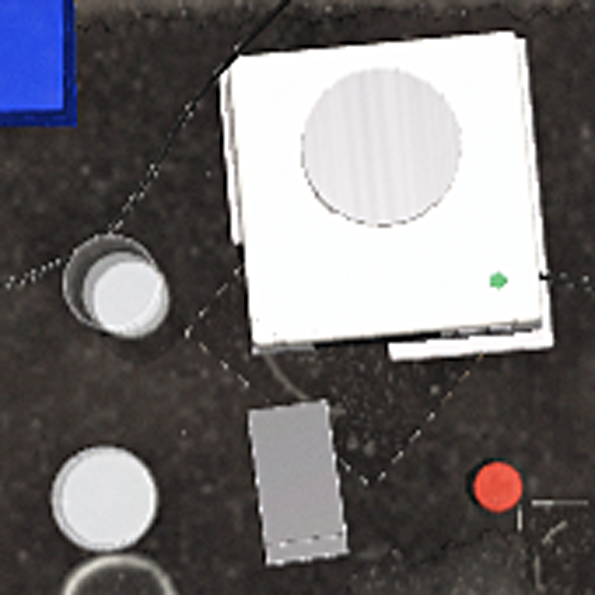

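```bash
python3 - <<'E'
from h import *
C=cam('top');np.set_printoptions(precision=3,suppress=True)
f=lambda u,v,z:ray(C,(220+u/3.5-.36,115+v/3.5-.36),z)
tl,tr=f(249,411,2),f(327,401,2);hl,hr=f(268,563,0),f(347,550,0)
tip=(tl+tr)/2;heel=(hl+hr)/2;d=tip-heel
print('tip',tip,'heel',heel,'len',np.linalg.norm(d[:2]),'w',np.linalg.norm(tl-tr),'yaw',np.arctan2(d[1],d[0]))
z=62.5
c=[f(*p,z) for p in((238,57),(515,33),(541,320),(254,343))]
m=sum(c)/4;xd=(c[0]+c[1]-c[2]-c[3])/2;print(c,'ctr',m,'sz',np.linalg.norm(xd),np.linalg.norm(c[0]+c[3]-c[1]-c[2])/2)
a=np.arctan2(xd[1],xd[0]);yd=(c[0]+c[3]-c[1]-c[2]);print('yaw',a,np.arctan2(-yd[0],yd[1]))
r=R.from_euler('z',a).as_matrix();print('foot',m+r@[-62,62,0])
p=f(382,147,65);print('pan',p,'->ctr',p-r@[22,0,0])
E
```

```text
tip [546.72  -67.693   2.   ] heel [454.194 -77.576   0.   ] len 93.05240144652765 w 48.292258006860514 yaw 0.10641003183460351
[array([745.677, -46.61 ,  62.5  ]), array([ 755.303, -206.981,   62.5  ]), array([ 588.696, -217.5  ,   62.5  ]), array([579.478, -52.486,  62.5  ])] ctr [ 667.288 -130.894   62.5  ] sz 166.60485031841904 162.96521473231098
yaw 0.04921983171398636 0.05784652801332031
foot [602.313 -72.02   62.5  ]
pan [ 690.438 -128.663   65.   ] ->ctr [ 668.464 -129.745   65.   ]
```

Request:
drive_tool([
  [[0.03,0.04,0],[0,0,-2],0.02],
  [[0.055,0.08,0],[0,0,-4],0.02],
  [[0.085,0.125,0],[0,0,-6],0.02],
  [[0.11,0.17,0],[0,0,-8],0.02],
  [[0.14,0.21,0],[0,0,-10],0.02],
  [[0.165,0.25,0],[0,0,-10],0.02],
  [[0.19,0.295,0],[0,0,-10],0.02],
  [[0.21,0.34,0],[0,0,-10],0.02],
  [[0.23,0.385,0],[0,0,-10],0.02],
  [[0.25,0.43,0],[0,0,-10],0.02],
  [[0.27,0.475,0],[0,0,-10],0.02],
  [[0.285,0.51,0],[0,0,-10],0.02],
  [[0.299,0.545,0],[0,0,-10],0.02],
  [[0.299,0.545,0],[0,0,-10],0.02],
  [[0.299,0.545,0],[0,0,-10],0.02],
  [[0.299,0.545,0],[0,0,-10],0.02],
])

```text
time: 1.7
position: [479.7, -80.5, 242.0]
tcp_rot: [0.0, 0.999, 0.053, -0.001]
force: [0.5, -1.2, 0.1]
gripper_width: 20.0
grasp_force: 0.0
```

```bash
python3 - <<'E'
from h import *
o=robot.get_obs();im=robot.snapshot('wrist');cv2.imwrite('pics/w1.png',im)
import pickle;pickle.dump(o,open('o1.pkl','wb'))
print(o['time'],o['position'],o['tcp_rot'],o['force'],o['gripper_width'],robot.tip_extent)
C=cam('wrist',o)
for n,X in(('tip',(547,-68,2)),('heel',(454,-78,0)),('foot',(602,-72,8)),('tcp tip',o['position']-[0,0,11])):print(n,proj(C,X))
E
```

```text
1.7 [479.72453724 -80.52338406 242.01197317] [ 3.69356968e-04  9.98590081e-01  5.30792208e-02 -5.57192829e-04] [ 0.45494756 -1.1968834   0.14467487] 19.950720443070356 11.0
tip [308.00605713 141.00775674]
heel [308.64511417 230.14953685]
foot [317.85932117  81.74198388]
tcp tip [312.26706801 305.38000898]
```

View pics/w1.png

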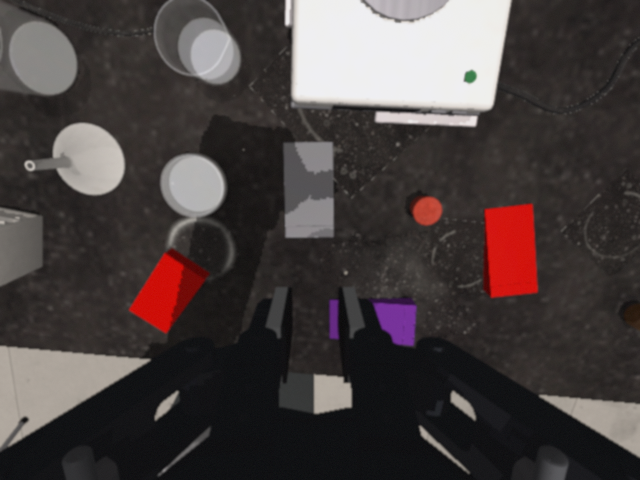

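Wrist view: the wedge's tip corners are at (283,142) and (333,141), and its heel's lower corners at (285,238) and (334,237). The balance's top front edge runs from (293,101) to (494,108). There is a purple block near (372,320).

```bash
python3 - <<'E'
from h import *
import pickle;o=pickle.load(open('o1.pkl','rb'));C=cam('wrist',o);np.set_printoptions(precision=1,suppress=True)
im=cv2.imread('pics/w1.png')
for n,p,z in(('tl',(283.5,142),2),('tr',(333,141),2),('hl',(285.5,238),0),('hr',(334,237),0),('htl',(285,226.5),20),('htr',(333.5,225.5),20),('bfl',(292.5,102),62.5),('bfr',(494,108),62.5),('bfl_lo',(294,107),20),('pur tl',(329,299),0),('pur tr',(416,300),20),('pur tr0',(416,300),0)):print(n,ray(C,p,z))
C=cam('top');g=cv2.cvtColor(cv2.imread('pics/top0.png'),cv2.COLOR_BGR2HSV)
m=cv2.inRange(g,(130,80,60),(155,255,255));c,b=quad(m)
for p in b:print('purple',p,ray(C,p,0),ray(C,p,20)[:2])
E
```

```text
tl [543.4 -43.5   2. ]
tr [549.7 -93.1   2. ]
hl [442.5 -53.6   0. ]
hr [ 449.2 -106.4    0. ]
htl [460.5 -53.2  20. ]
htr [ 466.8 -102.7   20. ]
bfl [577.  -53.2  62.5]
bfr [ 589.9 -219.1   62.5]
bfl_lo [576.3 -52.2  20. ]
pur tl [ 374.7 -109.7    0. ]
pur tr [ 392.9 -202.7   20. ]
pur tr0 [ 383.9 -210.     0. ]
purple [322.8 309.7] [ 376.6 -108.7    0. ] [ 378.9 -109. ]
purple [368.1 303.5] [ 387.7 -205.6    0. ] [ 389.8 -203.8]
purple [371.5 328.4] [ 334.7 -211.4    0. ] [ 337.9 -209.5]
purple [326.2 334.6] [ 323.6 -114.7    0. ] [ 327.1 -114.9]
```

Request:
drive_tool([
  [[-0.03,0,-0.03],[0,0,0],0.02],
  [[-0.052,0,-0.07],[0,0,0],0.02],
  [[-0.052,0,-0.11],[0,0,0],0.02],
  [[-0.052,0,-0.15],[0,0,0],0.02],
  [[-0.052,0,-0.185],[0,0,0],0.02],
  [[-0.052,0,-0.21],[0,0,0],0.02],
  [[-0.052,0,-0.22],[0,0,0],0.02],
  [[-0.052,0,-0.224],[0,0,0],0.02],
  [[-0.052,0,-0.224],[0,0,0],0.02],
  [[-0.052,0,-0.224],[0,0,0],0.02],
])

```text
time: 2.75
position: [429.1, -79.6, 19.3]
tcp_rot: [0.0, 0.999, 0.054, 0.001]
force: [0.2, 0.2, 0.9]
gripper_width: 19.9
grasp_force: 0.0
```

```bash
python3 - <<'E'
from h import *
o=robot.get_obs();im=robot.snapshot('wrist');cv2.imwrite('pics/w2.png',im)
print(o['time'],o['position'],o['force'])
E
```

```text
2.75 [429.13801287 -79.57688222  19.3266396 ] [0.17752035 0.22881203 0.90677439]
```

View pics/w2.png

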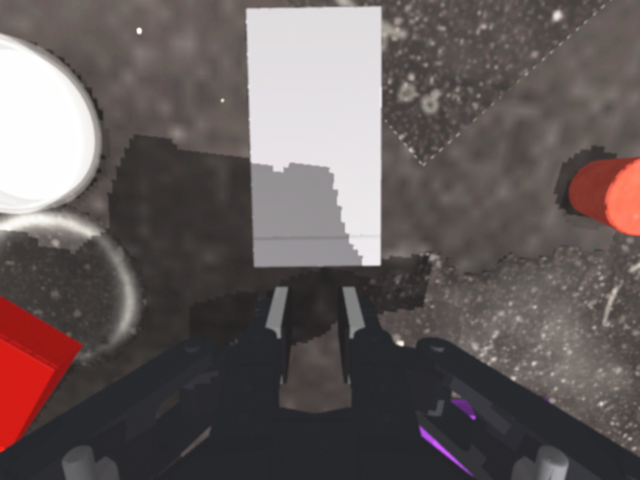

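The fingers (267–358) sit squarely behind the heel (254–381, lower edge at row 266). Start pushing, with a slight turn to line the wedge up with the foot.

Request:
drive_tool([
  [[0.005,0,-0.002],[0,0,0],0.02],
  [[0.009,0,-0.002],[0,0,0],0.02],
  [[0.012,0,-0.002],[0,0,0],0.02],
  [[0.015,0,-0.002],[0,0,0],0.02],
  [[0.018,0,-0.002],[0,0,-0.3],0.02],
  [[0.021,0,-0.002],[0,0,-0.6],0.02],
  [[0.024,0,-0.002],[0,0,-0.9],0.02],
  [[0.027,0,-0.002],[0,0,-1.2],0.02],
  [[0.03,0,-0.002],[0,0,-1.5],0.02],
  [[0.033,0,-0.002],[0,0,-1.8],0.02],
  [[0.036,0,-0.002],[0,0,-2.1],0.02],
  [[0.039,0,-0.002],[0,0,-2.4],0.02],
  [[0.042,0,-0.002],[0,0,-2.7],0.02],
  [[0.045,0.0005,-0.002],[0,0,-3],0.02],
  [[0.048,0.0005,-0.002],[0,0,-3],0.02],
  [[0.051,0.001,-0.002],[0,0,-3],0.02],
  [[0.054,0.001,-0.002],[0,0,-3],0.02],
  [[0.054,0.001,-0.002],[0,0,-3],0.02],
])

```text
time: 4.6
position: [483.3, -78.1, 16.4]
tcp_rot: [-0.0, 1.0, 0.028, 0.001]
force: [0.5, 0.8, -0.2]
gripper_width: 20.2
grasp_force: 0.0
```

```bash
python3 - <<'E'
from h import *
o=robot.get_obs();a=robot.snapshot('wrist');b=robot.snapshot('top')
cr=cv2.resize(b[150:285,260:395],(480,480),interpolation=cv2.INTER_CUBIC)
cv2.imwrite('pics/m3.png',np.hstack([cv2.resize(a[:,140:560],(300,343)),cv2.resize(cr,(343,343))]))
cv2.imwrite('pics/t3.png',b);print(o['position'],o['force'])
E
```

```text
[483.27390446 -78.07124163  16.35998355] [ 0.49486972  0.83654079 -0.1764684 ]
```

View pics/m3.png

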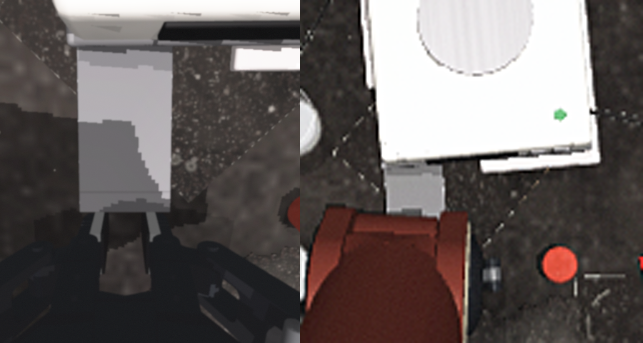

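The wedge is straight and squarely in front of the fingers, and its tip is now under the balance's front edge. From here I go in small steps and watch the force.

Request:
drive_tool([
  [[0.002,0,0],[0,0,0],0.02],
  [[0.004,0,0],[0,0,0],0.02],
  [[0.006,0,0],[0,0,0],0.02],
  [[0.008,0,0],[0,0,0],0.02],
  [[0.01,0.0005,0],[0,0,0],0.02],
  [[0.012,0.0005,0],[0,0,0],0.02],
  [[0.014,0.0005,0],[0,0,0],0.02],
])

```text
time: 5.4
position: [496.3, -77.6, 16.3]
tcp_rot: [-0.0, 1.0, 0.028, -0.0]
force: [-1.9, 0.0, 1.1]
gripper_width: 20.0
grasp_force: 0.7
```

Request:
drive_tool([
  [[0.0015,0,0],[0,0,0],0.02],
  [[0.003,0,0],[0,0,0],0.02],
  [[0.004,0,0],[0,0,0],0.02],
])

```text
time: 5.7
position: [500.8, -77.6, 16.3]
tcp_rot: [-0.0, 1.0, 0.028, 0.0]
force: [-1.3, 0.6, 0.8]
gripper_width: 19.7
grasp_force: 0.3
```

Request:
drive_tool([
  [[0.0015,0,0],[0,0,0],0.02],
  [[0.003,0,0],[0,0,0],0.02],
])

```text
time: 5.9
position: [503.1, -77.7, 16.3]
tcp_rot: [-0.0, 1.0, 0.028, -0.0]
force: [-1.1, 0.7, 0.2]
gripper_width: 19.9
grasp_force: 0.4
```

Request:
drive_tool([
  [[0.0015,0,0],[0,0,0],0.02],
  [[0.003,0,0],[0,0,0],0.02],
])

```text
time: 6.1
position: [506.8, -77.6, 16.3]
tcp_rot: [-0.0, 1.0, 0.028, 0.0]
force: [-0.6, -0.0, 0.1]
gripper_width: 19.8
grasp_force: 0.3
```

Request:
drive_tool([
  [[0.001,0,0],[0,0,0],0.02],
  [[0.002,0,0],[0,0,0],0.02],
  [[0.002,0,0],[0,0,0],0.02],
])

```text
time: 6.4
position: [507.8, -77.7, 16.3]
tcp_rot: [-0.0, 1.0, 0.028, -0.001]
force: [-2.6, -0.3, 1.2]
gripper_width: 20.1
grasp_force: 1.0
```

Request:
drive_tool([
  [[0.001,0,0],[0,0,0],0.02],
  [[0.002,0,0],[0,0,0],0.02],
  [[0.002,0,0],[0,0,0],0.02],
])

```text
time: 6.7
position: [508.3, -77.7, 16.2]
tcp_rot: [-0.0, 1.0, 0.028, -0.002]
force: [-5.4, 0.2, 4.1]
gripper_width: 20.0
grasp_force: 2.6
```

Request:
drive_tool([
  [[0,0,0],[0,0,0],0.02],
  [[0,0,0],[0,0,0],0.02],
])

```text
time: 6.9
position: [508.3, -77.6, 16.2]
tcp_rot: [-0.0, 1.0, 0.028, -0.002]
force: [-5.5, 0.4, 4.4]
gripper_width: 20.0
grasp_force: 2.5
```

The push holds steady at 5.5 N, so the wedge is snug. Back off, rise and move over the corner with the fingers closed.

Request:
drive_tool([
  [[-0.01,0,0],[0,0,0],0.02],
  [[-0.025,0,0],[0,0,0],0.02],
  [[-0.025,0,0.03],[0,0,0],0.01],
  [[-0.025,0,0.07],[0,0,0],0],
  [[-0.025,0,0.11],[0,0,0],0],
  [[0.0,0,0.14],[0,0,0],0],
  [[0.03,0,0.15],[0,0,0],0],
  [[0.05,0,0.15],[0,0,0],0],
  [[0.07,0.002,0.15],[0,0,0],0],
  [[0.09,0.004,0.15],[0,0,0],0],
  [[0.09,0.004,0.15],[0,0,0],0],
  [[0.09,0.004,0.15],[0,0,0],0],
])

```text
time: 8.1
position: [600.2, -73.6, 166.0]
tcp_rot: [-0.0, 1.0, 0.028, 0.0]
force: [0.3, -0.2, 0.6]
gripper_width: -0.1
grasp_force: 0.0
```

```bash
python3 - <<'E'
from h import *
o=robot.get_obs();a=robot.snapshot('wrist');b=robot.snapshot('scene');t=robot.snapshot('top')
cv2.imwrite('pics/m4.png',np.hstack([cv2.resize(a,(460,345)),cv2.resize(b[160:330,190:360],(340,345))]));cv2.imwrite('pics/t4.png',t)
print(o['position'],o['force'],o['tcp_rot'],o['gripper_width'])
C=cam('wrist',o)
print(proj(C,(602,-73,62))*460/640)
E
```

```text
[600.24210692 -73.60806625 165.98459711] [ 0.30593502 -0.1781799   0.64631653] [-9.92637079e-06  9.99606047e-01  2.80665304e-02  1.46495354e-04] -0.1467246482058091
[224.49196489 174.31205756]
```

View pics/m4.png

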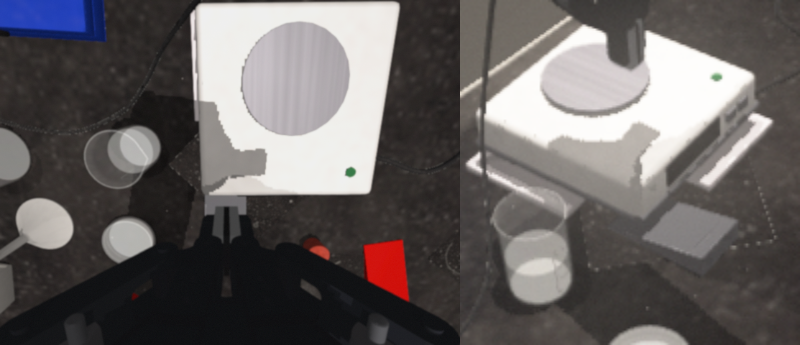

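The wedge sits under the front left corner, and the press point projects to (224,174) on the flat housing, about 20 mm in from each edge. Descend.

Request:
drive_tool([
  [[0.001,0,-0.03],[0,0,0],0],
  [[0.001,0,-0.055],[0,0,0],0],
  [[0.001,0,-0.075],[0,0,0],0],
  [[0.001,0,-0.083],[0,0,0],0],
  [[0.001,0,-0.086],[0,0,0],0],
  [[0.001,0,-0.088],[0,0,0],0],
  [[0.001,0,-0.088],[0,0,0],0],
])

```text
time: 8.95
position: [601.9, -73.7, 79.2]
tcp_rot: [0.0, 1.0, 0.028, 0.001]
force: [-0.2, 0.0, -0.3]
gripper_width: 0.2
grasp_force: 0.0
```

Request:
drive_tool([
  [[0,0,-0.0015],[0,0,0],0],
  [[0,0,-0.003],[0,0,0],0],
  [[0,0,-0.003],[0,0,0],0],
])

```text
time: 9.25
position: [601.4, -73.6, 75.5]
tcp_rot: [0.0, 1.0, 0.028, 0.0]
force: [-0.7, 0.4, 0.2]
gripper_width: -0.0
grasp_force: 0.0
```

Request:
drive_tool([
  [[0,0,-0.001],[0,0,0],0],
  [[0,0,-0.002],[0,0,0],0],
  [[0,0,-0.002],[0,0,0],0],
])

```text
time: 9.55
position: [601.3, -73.6, 73.1]
tcp_rot: [-0.0, 1.0, 0.028, -0.0]
force: [0.3, 0.5, -1.1]
gripper_width: 0.3
grasp_force: 0.0
```

Request:
drive_tool([
  [[0,0,-0.001],[0,0,0],0],
  [[0,0,-0.002],[0,0,0],0],
  [[0,0,-0.002],[0,0,0],0],
])

```text
time: 9.85
position: [601.4, -73.6, 72.3]
tcp_rot: [-0.0, 1.0, 0.028, 0.0]
force: [-2.1, 0.2, 5.0]
gripper_width: -0.3
grasp_force: 2.8
```

Request:
drive_tool([
  [[0,0,-0.001],[0,0,0],0],
  [[0,0,-0.002],[0,0,0],0],
  [[0,0,-0.002],[0,0,0],0],
  [[0,0,-0.002],[0,0,0],0],
])

```text
time: 10.25
position: [601.4, -73.6, 72.1]
tcp_rot: [-0.0, 1.0, 0.028, 0.0]
force: [-5.0, 0.6, 15.5]
gripper_width: 0.5
grasp_force: 7.6
```

Request:
drive_tool([
  [[0,0,-0.0005],[0,0,0],0],
  [[0,0,-0.0005],[0,0,0],0],
  [[0,0,-0.0005],[0,0,0],0],
  [[0,0,-0.0005],[0,0,0],0],
])

```text
time: 10.65
position: [601.4, -73.6, 72.0]
tcp_rot: [0.0, 1.0, 0.028, 0.0]
force: [-6.2, 0.1, 18.0]
gripper_width: 0.3
grasp_force: 8.8
```

The force jumps with almost no sinking (0.1 mm for 2.5 N), so the foot is supported. One last look before handing in.

```bash
python3 - <<'E'
from h import *
a=robot.snapshot('wrist');b=robot.snapshot('scene');o=robot.get_obs()
cv2.imwrite('pics/m5.png',np.hstack([cv2.resize(a,(400,300)),cv2.resize(b[150:300,190:390],(400,300))]))
print(o['time'],o['position'],o['force'],o['qd'].max())
E
```

```text
10.75 [601.37045219 -73.56584948  72.01030184] [-5.52725649  1.57522865 18.30913733] -0.00019903153299610473
```

View pics/m5.png

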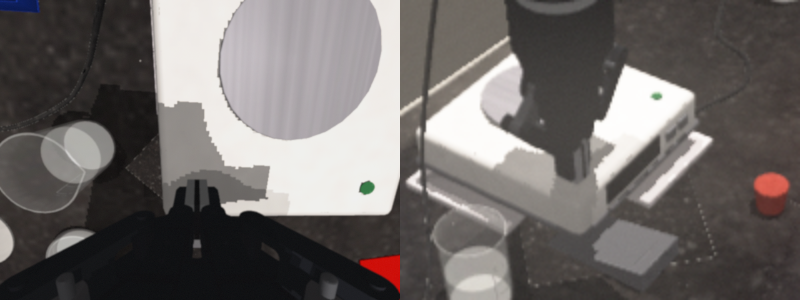

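The closed fingertips, at (197,185) in the left half, press on the housing over the foot. The wedge sits flat under that corner with nothing touching it, and the balance looks level. Handing in.

```bash
python3 -c "
from bench import robot
print(robot.close_job())"
```

```text
the job is handed in; nothing more can be done
None
```

The wedge is pushed snug under the hanging foot (5.5 N push), and I handed the job in at about 11 s with the closed fingertips pressing about 18 N on the balance over that foot; it looked level, but no verdict came back.

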